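# Tip a pattern box out of its packed rack

### The arm

A 7-joint arm with a two-finger parallel gripper is mounted at the origin on a cart in front of the work surface, level with it; the furniture and walls round the work are solid. World frame = base frame: x ahead of the robot, y to its left, z up, the work surface at z = 0. Lengths are in mm, angles in degrees, forces in N, time in s.
With the tool pointing down it reaches from about 425 to 925 mm from the base axis. Payload 6.8 kg.
Tool frame: the origin (TCP) lies between the finger pads; the fingertips stand 11 mm ahead of it and the grasp point (between the pads) lies 8 mm behind it (tips_ahead is the distance from the TCP to the fingertips, in mm); z points along the fingers, y is the direction in which the jaws open and shut (so a half turn about z gives the same grasp; the last joint's range is limited). The gripper opens to 85 mm and grips with 20 to 120 N. Pads are 22 mm wide; open, the fingers measure 114 mm over their backs; the gripper's body (76 mm by 85 mm) begins 54 mm behind the grasp point. The pads swing forward as they close: fully open they stand 13 mm farther back than shut.
Start: joints at [57.634, 27.33, 1.283, 89.118, -0.659, 63.558, -4.761], TCP at [297.739, -605.804, 242.308] pointing down, gripper open.
Joint ranges: [-169.35, 169.35], [-19.33, 120.38], [-80.79, 83.38], [13.8, 139.57], [-78.32, 258.32], [9.67, 109.79], [-169.56, 169.56]. Speed limits (degrees/s): [136.94, 136.94, 180, 180, 180, 180, 180].

### API

Orientations are given as a 3x3 rotation matrix whose columns are the frame's x, y, z axes.
In Python, from plant import * gives the robot as it stands. The module is installed in compiled form; this text tells all that it offers.
- The arm moves only by the tool apply_moves, never from a script. Its argument "increments" is a list of rows, each an object with "linear": the shift along the tool's x, y, z in cm, a list of three; "delta_rot": the turn, a rotation vector about the tool's x, y, z in rad, a list of three; "claw": the closure, from -1 (fully open) to 1 (shut), so that 0 is half open. A call has 1 to 12 rows; each row is the pose to reach, as a shift and turn from the pose commanded when the call began, along the tool's axes at that moment; what a row does not reach only later rows make up. A row lasts 1/8 s, in which the tool goes at most 62.5 mm and 10.7 degrees, less where a joint would pass 70% of its speed; a pose out of reach is approached as far as the arm can. A call with a gripper value outside its range is refused whole. The fingers move at their own pace and stop on an object; "newtons" is the grip in N (left out, the last holds). Time passes only in rows, so rows that repeat a pose let the fingers close. It gives the time, the measured TCP pose, the force and the opening at its end, in the units of the state.
- get_state(): the state, without advancing time (a new reading comes with each control period).
- capture(name): name is "scene" or "side" or "wrist"; returns a dict with "frame" (480x640x3 uint8, red, green, blue), "z_map" (480x640 float32, mm along the optical axis (not along the pixel's ray), 0 where there is no reading), "K" (3x3 intrinsics, pixels), "cam_to_world" (4x4, takes a point from camera to world coordinates); the wrist camera has in their place "T_tool_cam" (4x4, takes a point from camera to tool coordinates, whose origin is the TCP and whose axes are the flange's). Camera axes: x right, y up, looking along -z (the intrinsics and any distortion apply to the point x, -y, -z); pixel columns grow to the right and rows downward; lengths in mm; the calibration is good to about 2 mm. A picture is of the moment at which its call begins: read the wrist's pose just before it.
- finish_job(): hands the job in, once; it reports no verdict.
The state is a dict: "time_s": time; "joint_positions": joint angles; "joint_velocities": joint speeds; "effort": joint torques, N m; "position": TCP position; "orientation": TCP orientation; "ft_force": force on the tool from outside, world axes, zero at the start; "torque": the same for the moment, N m; "width": finger opening in mm.
Only numpy, scipy, OpenCV 4.12 (cv2) and the standard library are available. Lean on these libraries where they do the work, as an engineer would, in place of code of your own. Each camera call takes 0.05 s, during which the arm holds its last target. There are 200 camera calls.

### The job

Three pattern boxes stand packed side by side in the wooden rack. Take out the one with the round label: first tip it forward by the top edge of its back until it leans on the rack's front rail, then grip it by its sides, lift it out and set it down upright in the middle of the empty shallow wooden tray. Leave the other two boxes standing in their places.

Things in the scene. Friction and masses are not known exactly. Their poses are not given: they have to be found in the camera images.
- round_box: box to take: closed brown wooden box, 88 deep (x), 47 thick (y), 190 mm high (z), about 0.4 kg, with a round brass-rimmed label (34 mm) on its front and on its top (neighbours' labels are oblong). Origin: centre of underside, z up; front is -x, roughly towards the robot at the start. Front-heavy: tipped forward it pivots on its front lower edge and falls on by itself beyond about 20 degrees.
- round_box_top (a point): centre of that box's top, 190 mm above its origin; axes as the box. Leaning on the front rail the box rests at about 26 degrees, top towards -x; its whole upper part then stands ahead of its neighbours' fronts, its sides free. Raised straight up from there, its lower back is still between its neighbours: draw it some 80 mm forward while turning it upright before moving it sideways.
- rack: fixed light-wood rack, 166 mm wide (y), origin under the middle of the row, front -x. Floor 8 mm thick; 3 slots, pitch 50 mm, sides of the boxes 3 mm apart; any order. End cheeks 130 mm high. 5 mm high foot rods before and behind the boxes, else open behind. Front rail: 10 mm steel bar along y, top 78 mm above the table, outer side 86 mm ahead of the origin; raise a box 90 mm to clear it.
- plain_box_a: a neighbour in the rack: the same box but with oblong labels (58 mm long) on front and top; origin and axes as for the round-label box
- plain_box_b: the other neighbour, the same as plain_box_a
- tray: fixed empty square tray of light wood on the table, 140 x 140 x 18 mm outside, walls 6 mm thick, inner floor 6 mm above the table. Origin at the centre of its underside, z up
Things that resemble listed ones, but are neither listed nor needed, are in the scene too. What is shaped like the round_box but orange or purple is not meant.

How it is judged (in metres and radians):
On the way, in this order (a step that is already met when the one before it is completed fails the run):
1. the round-label box is tipped forward in its slot, its top more than 60 mm ahead of its neighbours' tops, its foot still in the rack (x of round_box_top in the frame of plain_box_a below -0.06 m and height (world z) of round_box below 0.045 m), for 0.2 s.
2. the round-label box is lifted out of the rack (height (world z) of round_box above 0.08 m), for 0.1 s.
At the end, for the whole second after the job is handed in: The round-label box stands upright (within 6 degrees) and still on the tray's floor, its centre within 35 mm of the tray's centre, released; the two other boxes stand upright (within 7 degrees) and within 15 mm of where they stood (horizontal distance between round_box and tray below 0.035 m and angle between round_box's own z axis and vertical below 0.1 rad and z of round_box in the frame of tray below 0.012 m and linear speed of round_box below 0.02 m/s and contact force between round_box and the fingers below 0.05 N and angle between each of plain_box_a, plain_box_b's own z axis and vertical below 0.12 rad and distance of each of plain_box_a, plain_box_b from where it was at the start of the episode below 0.015 m); the robot touches nothing.
It fails at once if another box is tipped out of the row (over 15 degrees) (angle between any of plain_box_a, plain_box_b's own z axis and vertical above 0.26 rad).
It fails at once if the box is dropped onto the tray from more than 30 mm (horizontal distance between round_box and tray below 0.1 m and z of round_box in the frame of tray above 0.036 m and contact force between round_box and the fingers below 0.05 N).
It also fails if it takes over 48 s, if anything falls off the work surface, if the arm or the gripper's body presses on something with over 40 N, if the wrist force passes 120 N, or if a joint passes its speed limit or range.

## Working session

There is one attempt and no reset: what is moved stays moved. The work goes in short steps, Python scripts to look and compute and a tool call to move; the robot and the scene stay as the last step left them, time stands still between calls to the robot, and variables do not carry over. Pictures are saved under pics/ and viewed, about 8 in all and at most 12, crops included, and the job is handed in when it is done.

Besides the shell and the picture viewer there is one more tool, called after "Emit:" in YAML: its name, and indented under it one key for each argument. apply_moves: Moves the arm, as the interface text tells. Its arguments: {"type":"object","properties":{"increments":{"type":"array"},"newtons":{"type":"number"}},"required":["increments"]}

```bash
mkdir -p pics; cat > h.py <<'E'
from plant import *
import numpy as np, cv2
def cap(n,fn=None):
    s=get_state(); c=capture(n)
    if n=="wrist":
        T=np.eye(4);T[:3,:3]=np.array(s["orientation"]);T[:3,3]=s["position"]
        c["cam_to_world"]=T@np.array(c["T_tool_cam"])
    if fn: cv2.imwrite("pics/"+fn,c["frame"][:,:,::-1])
    z=c["z_map"].astype(float);K=np.array(c["K"]);v,u=np.mgrid[:480,:640]
    P=np.stack([(u-K[0,2])/K[0,0]*z,-(v-K[1,2])/K[1,1]*z,-z],-1)
    M=np.array(c["cam_to_world"]);c["W"]=P@M[:3,:3].T+M[:3,3];c["W"][z==0]=np.nan
    return c
E
python3 - <<'E'
from h import *
a=cap("scene");b=cap("side")
cv2.imwrite("pics/scene.png",a["frame"][:,:,::-1]);cv2.imwrite("pics/side.png",b["frame"][:,:,::-1])
np.save("sceneW.npy",a["W"]);np.save("sideW.npy",b["W"])
s=get_state();print({k:np.round(v,3).tolist() for k,v in s.items()})
for c in(a,b):print(np.round(c["cam_to_world"],2).tolist(),c["K"], [k for k in c])
E
```

```text
{'time_s': 0.1, 'joint_positions': [57.635, 27.371, 1.28, 89.172, -0.658, 63.558, -4.76], 'joint_velocities': [-0.016, -0.111, -0.048, -0.101, 0.091, 0.082, -0.039], 'effort': [0.005, -59.775, 1.614, -28.195, 0.013, 0.005, -0.0], 'position': [297.478, -605.347, 241.434], 'orientation': [[0.897, 0.441, -0.001], [0.441, -0.897, 0.001], [-0.0, -0.002, -1.0]], 'ft_force': [0.659, 0.586, -0.588], 'torque': [0.031, 0.015, -0.052], 'width': 85.27}
[[0.77, -0.42, 0.48, 1106.15], [0.64, 0.48, -0.6, -511.4], [0.02, 0.77, 0.64, 784.36], [0.0, 0.0, 0.0, 1.0]] [[566.34809202   0.         323.45607723]
 [  0.         566.34809202 239.69290501]
 [  0.           0.           1.        ]] ['frame', 'z_map', 'K', 'cam_to_world', 'W']
[[-0.24, 0.53, -0.81, -92.58], [-0.97, -0.15, 0.2, 281.69], [-0.02, 0.84, 0.55, 621.95], [0.0, 0.0, 0.0, 1.0]] [[508.90269885   0.         327.11136392]
 [  0.         508.90269885 238.31036188]
 [  0.           0.           1.        ]] ['frame', 'z_map', 'K', 'cam_to_world', 'W']
```

View pics/scene.png

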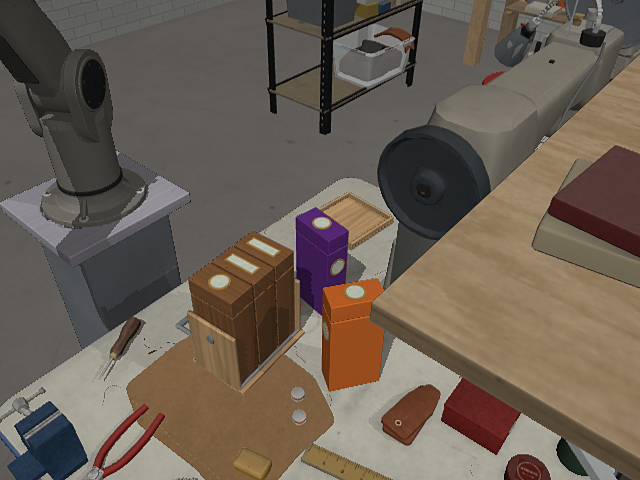

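View pics/side.png

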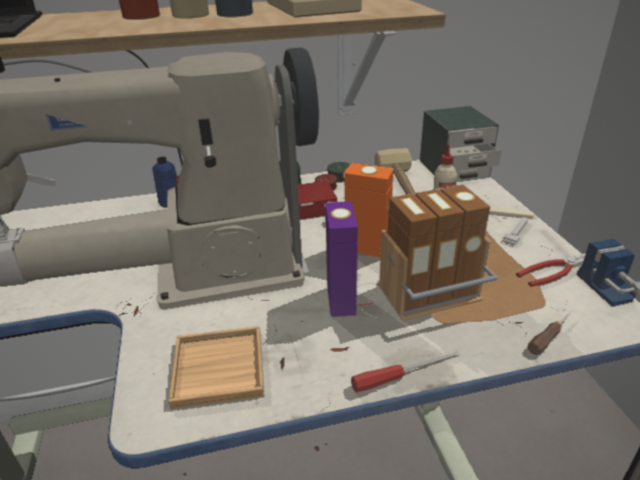

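The scene view shows the round-label box at the near end of the row (top label at 219,282), with purple and orange decoys beside the rack. The side view shows its front label (473,244), the rail (440,290), and the tray (217,367).

```bash
python3 - <<'E'
from h import *
A=np.load("sceneW.npy");B=np.load("sideW.npy")
def p(W,u,v,r=2): return np.round(np.nanmedian(W[v-r:v+r+1,u-r:u+r+1].reshape(-1,3),axis=0),1)
for n,W,l in(("scene",A,[(219,282),(242,262),(264,246),(321,223),(355,292),(480,220),(400,300),(440,170)]),("side",B,[(465,200),(437,208),(411,214),(473,244),(440,290),(217,367),(172,401),(260,390),(259,333),(340,212),(369,170),(300,100),(230,90),(300,30),(180,35)])):
  for q in l: print(n,q,p(W,*q))
# box tops: points z 190-206 in area
for n,W in(("scene",A),("side",B)):
  q=W.reshape(-1,3);q=q[np.isfinite(q).all(1)]
  c=p(A,242,262)
  m=(abs(q[:,2]-c[2])<6)&(np.hypot(q[:,0]-c[0],q[:,1]-c[1])<105)
  r=cv2.minAreaRect(q[m][:,:2].astype(np.float32));print(n,m.sum(),r,cv2.boxPoints(r).round(1).tolist(),np.median(q[m][:,2]))
  t=p(B,217,367)
  m=(q[:,2]>12)&(q[:,2]<24)&(np.hypot(q[:,0]-t[0],q[:,1]-t[1])<110)
  if m.sum()>20:
    r=cv2.minAreaRect(q[m][:,:2].astype(np.float32));print(n,"tray",m.sum(),r)
# tall obstacles
q=np.concatenate([A.reshape(-1,3),B.reshape(-1,3)]);q=q[np.isfinite(q).all(1)]
for z0,z1 in((25,100),(100,200),(200,300),(300,450),(450,900)):
  m=(q[:,2]>z0)&(q[:,2]<z1)&(q[:,0]>200)&(q[:,0]<1300)&(abs(q[:,1])<900)
  h,_,_=np.histogram2d(q[m][:,0],q[m][:,1],bins=[np.arange(200,1301,50),np.arange(-900,901,50)])
  print(z0,z1)
  for i,row in enumerate(h): print(200+50*i,"".join("#" if x>5 else "." for x in row))
E
```

```text
scene (219, 282) [ 608.4 -133.9  199.4]
scene (242, 262) [601.9 -79.9 198.8]
scene (264, 246) [600.6 -30.9 199.1]
scene (321, 223) [623.5  83.6 191.1]
scene (355, 292) [769.7 -12.2 192.1]
scene (480, 220) [942.4 -52.3 437.5]
scene (400, 300) [ 944.4 -202.3  438. ]
scene (440, 170) [812.6 108.4 365.2]
side (465, 200) [ 591.7 -125.6  198.6]
side (437, 208) [581.9 -69.7 197.5]
side (411, 214) [574.6 -20.5 197.5]
side (473, 244) [ 558.9 -134.4  127.8]
side (440, 290) [515.1 -58.5  76. ]
side (217, 367) [508.7 324.2   5.2]
side (172, 401) [448.6 392.5  16.2]
side (260, 390) [436.1 263.8  14.5]
side (259, 333) [558.6 248.8  15.9]
side (340, 212) [623.7  86.8 190.8]
side (369, 170) [763.7 -10.2 191.4]
side (300, 100) [719.5 125.  355.1]
side (230, 90) [734.5 238.2 378.6]
side (300, 30) [924.6  82.6 424.8]
side (180, 35) [923.7 305.7 430.8]
scene 3796 ((603.353759765625, -83.15666198730469), (90.34237670898438, 149.25050354003906), 4.2463860511779785) [[552.7999877929688, -12.100000381469727], [563.7999877929688, -160.89999389648438], [653.9000244140625, -154.1999969482422], [642.90002441406
[... 4413 characters left out ...]
0 ....................................
500 ....................................
550 ....................................
600 ....................................
650 ....................................
700 ....................................
750 ..............................##....
800 .............................###....
850 ....................................
900 ....................................
950 ................####................
1000 ................####.###......#.....
1050 ................####.######...#.....
1100 ...................#....#....###....
1150 ....................................
1200 ........................#.#####.....
1250 ....................................
```

```bash
cat >> h.py <<'E'
from scipy.spatial.transform import Rotation as Ro
YAW=4.1; C=np.array([602.3,-82.1])      # rack centre
def Rt(tilt=0,yaw=YAW):
    a,t=np.radians([yaw,tilt]);xp=np.array([np.cos(a),np.sin(a),0]);yp=np.array([-np.sin(a),np.cos(a),0])
    z=np.sin(t)*xp-np.cos(t)*np.array([0,0,1.]);y=-yp;return np.stack([np.cross(y,z),y,z],1)
def rk(x,y,z,yaw=YAW):  # rack frame -> world
    a=np.radians(yaw);return np.array([C[0]+x*np.cos(a)-y*np.sin(a),C[1]+x*np.sin(a)+y*np.cos(a),z])
def inc(p,R):
    s=get_state();R0=np.array(s["orientation"]);p0=np.array(s["position"])
    print("t",s["time_s"],"pos",p0.round(1),"F",np.round(s["ft_force"],1),"w",s["width"],"lin cm",(R0.T@(np.array(p)-p0)/10).round(2).tolist(),"rot",Ro.from_matrix(R0.T@R).as_rotvec().round(3).tolist())
E
python3 -c "
from h import *
inc(rk(75,-50,340),Rt())"
```

```text
t 0.1 pos [ 297.5 -605.3  241.4] F [ 0.7  0.6 -0.6] w 85.27021591382798 lin cm [55.51, -26.08, -9.82] rot [-0.002, 0.0, 0.385]
```

Emit:
apply_moves:
  increments:
    - {"linear":[0,0,-6],"delta_rot":[0,0,0],"claw":1}
    - {"linear":[6,-3,-9.8],"delta_rot":[0,0,0.1],"claw":1}
    - {"linear":[55.5,-26.1,-9.8],"delta_rot":[-0.002,0,0.385],"claw":1}
    - {"linear":[55.5,-26.1,-9.8],"delta_rot":[-0.002,0,0.385],"claw":1}
    - {"linear":[55.5,-26.1,-9.8],"delta_rot":[-0.002,0,0.385],"claw":1}
    - {"linear":[55.5,-26.1,-9.8],"delta_rot":[-0.002,0,0.385],"claw":1}
    - {"linear":[55.5,-26.1,-9.8],"delta_rot":[-0.002,0,0.385],"claw":1}
    - {"linear":[55.5,-26.1,-9.8],"delta_rot":[-0.002,0,0.385],"claw":1}
    - {"linear":[55.5,-26.1,-9.8],"delta_rot":[-0.002,0,0.385],"claw":1}
    - {"linear":[55.5,-26.1,-9.8],"delta_rot":[-0.002,0,0.385],"claw":1}
    - {"linear":[55.5,-26.1,-9.8],"delta_rot":[-0.002,0,0.385],"claw":1}
    - {"linear":[55.5,-26.1,-9.8],"delta_rot":[-0.002,0,0.385],"claw":1}

```text
time_s: 1.6
position: [682.9, -119.3, 338.8]
orientation: [[0.997, 0.081, -0.0], [0.081, -0.997, 0.002], [-0.0, -0.002, -1.0]]
ft_force: [0.5, 0.7, -0.5]
width: 0.3
```

```bash
python3 - <<'E'
from h import *
w=cap("wrist","w1.png")
q=w["W"].reshape(-1,3);q=q[np.isfinite(q).all(1)]
m=(abs(q[:,2]-198)<8)&(np.hypot(q[:,0]-602,q[:,1]+82)<105)
print(m.sum(), np.median(q[m][:,2]) if m.any() else 0)
if m.sum()>50: r=cv2.minAreaRect(q[m][:,:2].astype(np.float32));print(r,cv2.boxPoints(r).round(1).tolist())
inc(rk(44+6+12,-52,185+11),Rt())
E
```

```text
9333 198.7490965676373
((605.0586547851562, -82.25801849365234), (85.21717834472656, 146.52708435058594), 4.245156288146973) [[557.0999755859375, -12.300000190734863], [568.0, -158.5], [653.0, -152.1999969482422], [642.0999755859375, -6.0]]
t 1.65 pos [ 681.5 -123.4  339. ] F [ 0.5 -0.6 -0.4] w 0.021288366887266194 lin cm [-1.39, 0.5, 14.31] rot [0.0, 0.001, 0.005]
```

View pics/w1.png

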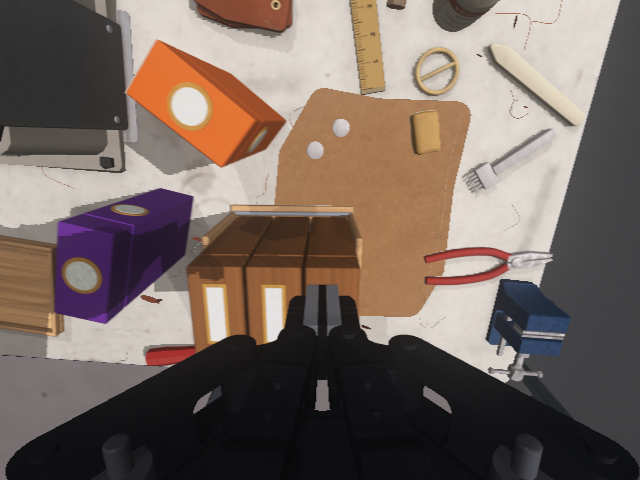

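```bash
python3 - <<'E'
from h import *
inc(rk(66,-51,186),Rt())
E
```

```text
t 1.65 pos [ 681.5 -123.4  339. ] F [ 0.5 -0.6 -0.4] w 0.021288366887266194 lin cm [-0.99, 0.41, 15.3] rot [0.0, 0.001, 0.005]
```

Emit:
apply_moves:
  increments:
    - {"linear":[-0.3,0.1,4],"delta_rot":[0,0,0],"claw":1}
    - {"linear":[-0.9,0.1,8],"delta_rot":[0,0,0],"claw":1}
    - {"linear":[-0.9,0.1,12],"delta_rot":[0,0,0],"claw":1}
    - {"linear":[-0.9,0.1,14],"delta_rot":[0,0,0],"claw":1}
    - {"linear":[-0.9,0.1,15.3],"delta_rot":[0,0,0],"claw":1}
    - {"linear":[-0.9,0.1,15.3],"delta_rot":[0,0,0],"claw":1}
    - {"linear":[-0.9,0.1,15.3],"delta_rot":[0,0,0],"claw":1}

```text
time_s: 2.52
position: [672.8, -128.9, 188.8]
orientation: [[0.997, 0.072, 0.003], [0.072, -0.997, -0.002], [0.003, 0.002, -1.0]]
ft_force: [0.3, 0.9, 0.1]
width: -0.0
```

```bash
python3 - <<'E'
from h import *
c=cap("scene"); cv2.imwrite("pics/s2.png",cv2.resize(c["frame"][150:400,120:420,::-1],None,fx=2,fy=2))
inc(rk(66,-51,186),Rt())
E
```

```text
t 2.575 pos [ 672.8 -128.8  188.9] F [0.3 0.3 0. ] w 0.20723326685221982 lin cm [-0.1, -0.06, 0.29] rot [0.002, -0.003, 0.0]
```

View pics/s2.png

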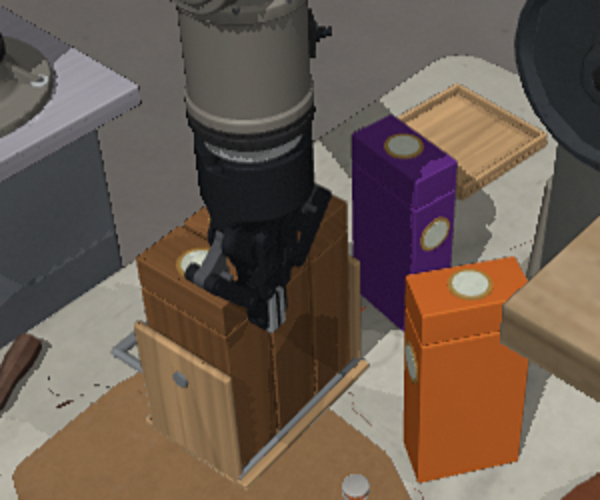

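Emit:
apply_moves:
  increments:
    - {"linear":[-0.7,0,0.2],"delta_rot":[0,0,0],"claw":1}
    - {"linear":[-1.3,0,0.2],"delta_rot":[0,0,0],"claw":1}
    - {"linear":[-1.9,0,0.2],"delta_rot":[0,0,0],"claw":1}
    - {"linear":[-2.5,0,0.2],"delta_rot":[0,0,0],"claw":1}
    - {"linear":[-3.1,0,0.2],"delta_rot":[0,0,0],"claw":1}
    - {"linear":[-3.7,0,0.2],"delta_rot":[0,0,0],"claw":1}
    - {"linear":[-4.3,0,0.2],"delta_rot":[0,0,0],"claw":1}
    - {"linear":[-4.9,0,0.2],"delta_rot":[0,0,0],"claw":1}
    - {"linear":[-5.5,0,0.2],"delta_rot":[0,0,0],"claw":1}
    - {"linear":[-5.5,0,0.2],"delta_rot":[0,0,0],"claw":1}

```text
time_s: 3.82
position: [616.4, -132.9, 185.2]
orientation: [[0.997, 0.071, -0.0], [0.071, -0.997, -0.002], [-0.0, 0.002, -1.0]]
ft_force: [-0.3, 0.3, 0.8]
width: 0.2
```

```bash
python3 - <<'E'
from h import *
c=cap("side"); cv2.imwrite("pics/s3.png",cv2.resize(c["frame"][140:340,300:560,::-1],None,fx=2,fy=2))
inc(rk(-11,-51,186),Rt())
E
```

```text
t 3.875 pos [ 616.8 -132.7  185.3] F [-0.5 -0.   1. ] w -0.3284513203034399 lin cm [-2.18, -0.05, -0.07] rot [0.002, -0.0, 0.0]
```

View pics/s3.png

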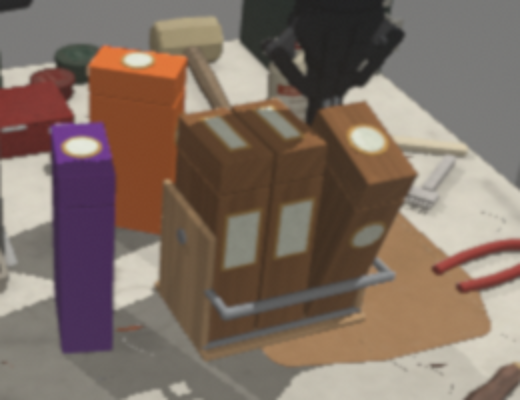

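The box leans forward, with its top label at (368,138) in the crop and its front face on the rail at (375,275). The neighbours are unmoved. I'll back the finger off and rise.

Emit:
apply_moves:
  increments:
    - {"linear":[1.5,0,0],"delta_rot":[0,0,0],"claw":1}
    - {"linear":[2,0,-4],"delta_rot":[0,0,0],"claw":1}
    - {"linear":[2,0,-9],"delta_rot":[0,0,0],"claw":1}
    - {"linear":[0,0,-15],"delta_rot":[0,0,0],"claw":-1}
    - {"linear":[-5,0,-19],"delta_rot":[0,0,0],"claw":-1}
    - {"linear":[-10,0,-19],"delta_rot":[0,0,0],"claw":-1}
    - {"linear":[-14,0,-19],"delta_rot":[0,-0.1,0],"claw":-1}
    - {"linear":[-18,0,-19],"delta_rot":[0,-0.2,0],"claw":-1}
    - {"linear":[-20,0,-19],"delta_rot":[0,-0.3,0],"claw":-1}
    - {"linear":[-20,0,-19],"delta_rot":[0,-0.4,0],"claw":-1}
    - {"linear":[-20,0,-19],"delta_rot":[0,-0.45,0],"claw":-1}
    - {"linear":[-20,0,-19],"delta_rot":[0,-0.45,0],"claw":-1}

```text
time_s: 5.38
position: [418.9, -146.3, 374.6]
orientation: [[0.898, 0.073, -0.434], [0.065, -0.997, -0.033], [-0.435, 0.001, -0.9]]
ft_force: [-0.2, -0.3, -0.1]
width: 85.5
```

```bash
cat > top.py <<'E'
from h import *
from scipy.spatial import ConvexHull
c=cap("side");s=cap("scene")
inc(rk(-11,-51,186),Rt(26))
a=np.radians(YAW);xp=np.array([np.cos(a),np.sin(a)]);yp=np.array([-xp[1],xp[0]])
for n,c in(("side",c),("scene",s)):
    q=c["W"].reshape(-1,3);q=q[np.isfinite(q).all(1)]
    r=np.c_[(q[:,:2]-C)@xp,(q[:,:2]-C)@yp,q[:,2]]
    m=(abs(r[:,1]+50)<17)&(r[:,0]>-150)&(r[:,0]<60)&(r[:,2]>80)&(r[:,2]<225)
    p=r[m][:,[0,2]]
    # RANSAC planes in x-z: top slope +tan(26)
    b=(0,)
    for t in np.radians(np.arange(18,34,.25)):
        d=p@np.array([-np.sin(t),np.cos(t)]);h=np.histogram(d,bins=np.arange(100,300,1.5));i=h[0].argmax()
        if h[0][i]>b[0]: b=(h[0][i],np.degrees(t),h[1][i]+.75)
    t=np.radians(b[1]);d=p@np.array([-np.sin(t),np.cos(t)]);k=abs(d-b[2])<2.5
    al=p[k]@np.array([np.cos(t),np.sin(t)])
    f=r[m][k]
    k2=(abs((r[:,[0,2]]@np.array([-np.sin(t),np.cos(t)]))-b[2])<2.5)&(abs(r[:,1]+50)<35)&(r[:,0]<-44)&(r[:,0]>-145)
    print(n,m.sum(),b,"along",np.percentile(al,[1,99]).round(1),"x",np.percentile(f[:,0],[1,99]).round(1),"z",np.percentile(f[:,2],[1,99]).round(1),"y",np.percentile(r[k2][:,1],[1,99]).round(1))
E
python3 top.py
```

```text
t 5.475 pos [ 418.1 -146.6  375.2] F [ 0.  -1.4 -0.5] w 85.43530453781636 lin cm [24.18, -0.05, 9.36] rot [0.002, 0.902, 0.0]
side 1422 (np.int64(63), np.float64(18.75), np.float64(192.25)) along [16.4 62.3] x [-46.1  -2. ] z [185.6 200. ] y [-70.4 -16.1]Traceback (most recent call last):
  File "top.py", line 20, in <module>
    print(n,m.sum(),b,"along",np.percentile(al,[1,99]).round(1),"x",np.percentile(f[:,0],[1,99]).round(1),"z",np.percentile(f[:,2],[1,99]).round(1),"y",np.percentile(r[k2][:,1],[1,99]).round(1))
                                                                                                                                                        ~~~~~~~~~~~~~^^^^^^^^^^^^^^^^^^^
    return _quantile_unchecked(
        a, q, axis, out, overwrite_input, method, keepdims, weights)
    return _ureduce(a,
                    func=_quantile_ureduce_func,
    ...<5 lines>...
                    overwrite_input=overwrite_input,
                    method=method)
    r = func(a, **kwargs)
    result = _quantile(arr,
                       quantiles=q,
    ...<2 lines>...
                       out=out,
                       weights=wgt)
    slices_having_nans = np.isnan(arr[-1, ...])
                                  ~~~^^^^^^^^^
IndexError: index -1 is out of bounds for axis 0 with size 0
```

```bash
cat >> h.py <<'E'
def grip(back,lx=-2,lz=160,y=-50,tilt=26):  # TCP so that the grasp point is at box-local (lx,lz), backed off
    t=np.radians(tilt);u=np.array([-np.sin(t),np.cos(t)]);f=np.array([np.cos(t),np.sin(t)])
    g=np.array([-44,8])+f*(lx+44)+u*(lz-8+back);return rk(g[0],y,g[1])
E
python3 -c "
from h import *
print(grip(100),grip(0))
inc(grip(130),Rt(26))"
```

```text
[ 489.45340544 -140.31723365  252.90768783] [ 533.17833143 -137.18299198  163.0282832 ]
t 5.475 pos [ 418.1 -146.6  375.2] F [ 0.  -1.4 -0.5] w 85.43530453781636 lin cm [9.4, -0.13, 6.06] rot [0.002, 0.902, 0.0]
```

Emit:
apply_moves:
  increments:
    - {"linear":[2,0,0],"delta_rot":[0,0.15,0],"claw":-1}
    - {"linear":[4,-0.1,1],"delta_rot":[0,0.3,0],"claw":-1}
    - {"linear":[6,-0.1,2],"delta_rot":[0,0.45,0],"claw":-1}
    - {"linear":[8,-0.1,3],"delta_rot":[0,0.6,0],"claw":-1}
    - {"linear":[9.4,-0.1,4],"delta_rot":[0,0.75,0],"claw":-1}
    - {"linear":[9.4,-0.1,6],"delta_rot":[0,0.9,0],"claw":-1}
    - {"linear":[9.4,-0.1,6],"delta_rot":[0,0.9,0],"claw":-1}
    - {"linear":[9.4,-0.1,6],"delta_rot":[0,0.9,0],"claw":-1}

```text
time_s: 6.48
position: [476.7, -141.9, 281.9]
orientation: [[0.897, 0.071, 0.436], [0.066, -0.997, 0.029], [0.437, 0.003, -0.899]]
ft_force: [0.4, -0.5, 0.5]
width: 85.4
```

```bash
python3 - <<'E'
from h import *
inc(grip(0),Rt(26))
c=cap("side");s=cap("scene");w=cap("wrist")
np.savez("lean.npz",side=c["W"],scene=s["W"],wrist=w["W"])
im=np.hstack([c["frame"][140:340,300:560],s["frame"][180:380,160:360]])[:,:,::-1]
w_=cv2.resize(w["frame"][:,:,::-1],(460,345))
cv2.imwrite("pics/m4.png",np.vstack([im,w_]))
E
```

```text
t 6.475 pos [ 476.7 -141.9  281.9] F [ 0.4 -0.5  0.5] w 85.37439120167195 lin cm [-0.09, -0.1, 13.17] rot [0.003, 0.002, 0.001]
```

View pics/m4.png

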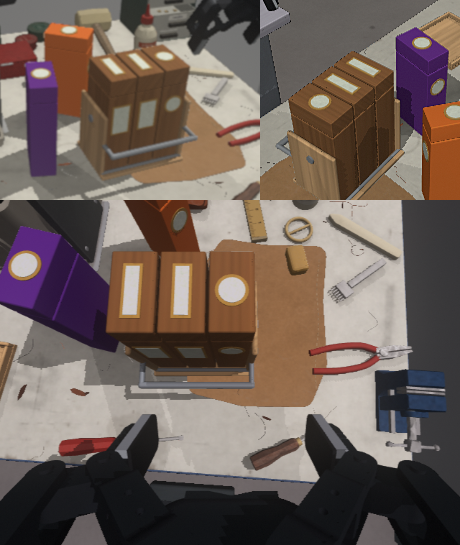

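The box fell back upright in its slot (seen in all three views), so I released it before the tipping point. The neighbours stand. I'll repeat with a longer pull.

```bash
python3 - <<'E'
from h import *
L=np.load("lean.npz")
a=np.radians(YAW);xp=np.array([np.cos(a),np.sin(a)]);yp=np.array([-xp[1],xp[0]])
for n in L:
    q=L[n].reshape(-1,3);q=q[np.isfinite(q).all(1)]
    r=np.c_[(q[:,:2]-C)@xp,(q[:,:2]-C)@yp,q[:,2]]
    for y in(-50,0,50):
        m=(abs(r[:,1]-y)<18)&(abs(r[:,2]-198)<9)&(abs(r[:,0])<90)
        print(n,y,m.sum(),np.percentile(r[m][:,0],[1,99]).round(1),np.percentile(r[m][:,2],[5,50,95]).round(1))
    m=(abs(r[:,2]-198)<9)&(abs(r[:,0])<60)&(abs(r[:,1])<100);print(np.percentile(r[m][:,1],[.5,99.5]).round(1))
inc(rk(66,-51,340),Rt())
E
```

```text
side -50 576 [-45.9  40.7] [191.9 197.5 199.2]
side 0 605 [-46.3  40.7] [192.4 197.6 199.5]
side 50 623 [-46.1  40.5] [192.2 197.5 199.4]
[-71.4  74.2]
scene -50 1053 [-40.9  45.9] [195.2 197.7 199.8]
scene 0 951 [-41.9  45.3] [194.8 197.9 199.9]
scene 50 849 [-41.2  45.3] [194.3 197.8 200.2]
[-74.4  71.9]
wrist -50 5894 [-43.2  43.4] [197.3 198.9 200.6]
wrist 0 5862 [-43.7  42.2] [197.4 199.  200.7]
wrist 50 5891 [-43.6  42.4] [197.4 199.  200.7]
[-72.8  71.7]
t 6.625 pos [ 477.8 -141.7  282.1] F [1.2 0.2 0.3] w 85.53955711320742 lin cm [20.02, 0.08, 3.31] rot [0.003, -0.453, 0.002]
```

Emit:
apply_moves:
  increments:
    - {"linear":[2,0,-3],"delta_rot":[0,-0.15,0],"claw":1}
    - {"linear":[8,0,-2],"delta_rot":[0,-0.3,0],"claw":1}
    - {"linear":[14,0,0],"delta_rot":[0,-0.453,0],"claw":1}
    - {"linear":[20,0.1,3.3],"delta_rot":[0,-0.453,0],"claw":1}
    - {"linear":[20,0.1,3.3],"delta_rot":[0,-0.453,0],"claw":1}
    - {"linear":[20,0.1,3.3],"delta_rot":[0,-0.453,0],"claw":1}
    - {"linear":[20,0.1,3.3],"delta_rot":[0,-0.453,0],"claw":1}
    - {"linear":[20,0.1,3.3],"delta_rot":[0,-0.453,0],"claw":1}
    - {"linear":[20,0.1,3.3],"delta_rot":[0,-0.453,0],"claw":1}

```text
time_s: 7.75
position: [669.2, -128.9, 338.6]
orientation: [[0.997, 0.071, -0.001], [0.071, -0.997, -0.003], [-0.002, 0.002, -1.0]]
ft_force: [0.5, 0.5, -0.1]
width: 0.1
```

```bash
python3 -c "
from h import *
inc(rk(66,-51,186),Rt())"
```

```text
t 7.75 pos [ 669.2 -128.9  338.6] F [ 0.5  0.5 -0.1] w 0.13541159252420112 lin cm [0.28, -0.09, 15.26] rot [0.002, 0.002, -0.0]
```

Emit:
apply_moves:
  increments:
    - {"linear":[0.3,0,5],"delta_rot":[0,0,0],"claw":1}
    - {"linear":[0.3,0,10],"delta_rot":[0,0,0],"claw":1}
    - {"linear":[0.3,0,15.3],"delta_rot":[0,0,0],"claw":1}
    - {"linear":[0.3,0,15.3],"delta_rot":[0,0,0],"claw":1}
    - {"linear":[-1,0,15.3],"delta_rot":[0,0,0],"claw":1}
    - {"linear":[-1.8,0,15.3],"delta_rot":[0,0,0],"claw":1}
    - {"linear":[-2.6,0,15.3],"delta_rot":[0,0,0],"claw":1}
    - {"linear":[-3.4,0,15.3],"delta_rot":[0,0,0],"claw":1}
    - {"linear":[-4.2,0,15.3],"delta_rot":[0,0,0],"claw":1}
    - {"linear":[-5,0,15.3],"delta_rot":[0,0,0],"claw":1}
    - {"linear":[-5.6,0,15.3],"delta_rot":[0,0,0],"claw":1}
    - {"linear":[-6.2,0,15.3],"delta_rot":[0,0,0],"claw":1}

```text
time_s: 9.25
position: [607.1, -133.4, 184.7]
orientation: [[0.997, 0.072, -0.003], [0.072, -0.997, -0.002], [-0.003, 0.002, -1.0]]
ft_force: [-0.2, 0.3, 0.2]
width: 0.2
```

Emit:
apply_moves:
  increments:
    - {"linear":[-0.5,0,0],"delta_rot":[0,0,0],"claw":1}
    - {"linear":[-0.9,0,0],"delta_rot":[0,0,0],"claw":1}
    - {"linear":[-1.3,0,0],"delta_rot":[0,0,0],"claw":1}
    - {"linear":[-1.6,0,0],"delta_rot":[0,0,0],"claw":1}
    - {"linear":[-1.9,0,0],"delta_rot":[0,0,0],"claw":1}
    - {"linear":[-2.2,0,0],"delta_rot":[0,0,0],"claw":1}
    - {"linear":[-2.2,0,0],"delta_rot":[0,0,0],"claw":1}

```text
time_s: 10.12
position: [585.5, -135.0, 185.0]
orientation: [[0.997, 0.072, -0.002], [0.072, -0.997, -0.002], [-0.003, 0.002, -1.0]]
ft_force: [0.8, 0.7, -0.0]
width: 0.0
```

```bash
cat > look.py <<'E'
from h import *
import sys
inc(rk(-11,-51,186),Rt())
a=np.radians(YAW);xp=np.array([np.cos(a),np.sin(a)]);yp=np.array([-xp[1],xp[0]])
c=cap("side");q=c["W"].reshape(-1,3);q=q[np.isfinite(q).all(1)]
r=np.c_[(q[:,:2]-C)@xp,(q[:,:2]-C)@yp,q[:,2]]
# front face of the round box between z 90 and 190: line x(z)
m=(abs(r[:,1]+50)<15)&(r[:,0]<-40)&(r[:,0]>-160)&(r[:,2]>90)&(r[:,2]<172)
p=np.polyfit(r[m][:,2],r[m][:,0],1)
for _ in range(5):
    k=abs(np.polyval(p,r[m][:,2])-r[m][:,0])<6;p=np.polyfit(r[m][k,2],r[m][k,0],1)
print("front tilt",np.degrees(np.arctan(-p[0])),"x at z100",np.polyval(p,100),k.sum(),m.sum())
b=c["frame"][140:340,300:560,::-1]
cv2.imwrite("pics/"+sys.argv[1],cv2.resize(b,None,fx=1.5,fy=1.5))
E
python3 look.py s5.png
```

```text
t 10.125 pos [ 585.5 -135.   185. ] F [ 0.8  0.7 -0. ] w 0.00309224144245719 lin cm [0.95, -0.05, -0.11] rot [0.002, 0.003, 0.0]
front tilt 27.67683115282661 x at z100 -92.66785146224791 324 324
```

View pics/s5.png

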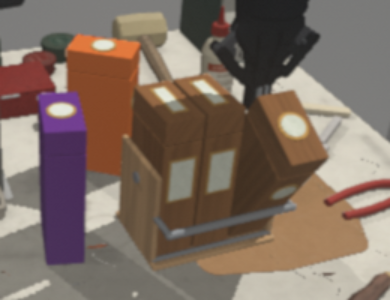

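The box now leans on the rail at about 26–27° (label at 293,126), its upper part ahead of the row. Next I retreat upward and line up for the grip.

Emit:
apply_moves:
  increments:
    - {"linear":[0.8,0,0],"delta_rot":[0,0,0],"claw":1}
    - {"linear":[1,0,-5],"delta_rot":[0,0,0],"claw":1}
    - {"linear":[1,0,-10],"delta_rot":[0,0,0],"claw":1}
    - {"linear":[0,0,-16],"delta_rot":[0,0,0],"claw":-1}
    - {"linear":[-5,0,-17],"delta_rot":[0,0.1,0],"claw":-1}
    - {"linear":[-10.9,0,-17],"delta_rot":[0,0.25,0],"claw":-1}
    - {"linear":[-10.9,0,-13],"delta_rot":[0,0.4,0],"claw":-1}
    - {"linear":[-10.9,0,-9.5],"delta_rot":[0,0.454,0],"claw":-1}
    - {"linear":[-10.9,0,-9.5],"delta_rot":[0,0.454,0],"claw":-1}
    - {"linear":[-10.9,0,-9.5],"delta_rot":[0,0.454,0],"claw":-1}

```text
time_s: 11.42
position: [479.1, -142.5, 282.1]
orientation: [[0.897, 0.073, 0.437], [0.066, -0.997, 0.03], [0.438, 0.002, -0.899]]
ft_force: [-0.7, 0.2, 0.7]
width: 85.1
```

```bash
python3 - <<'E'
from h import *
inc(grip(0),Rt(26))
w=cap("wrist","w6.png");s=cap("scene");sd=cap("side")
a=np.radians(YAW);xp=np.array([np.cos(a),np.sin(a)]);yp=np.array([-xp[1],xp[0]])
t=np.radians(26)
for n,c in(("wrist",w),("scene",s),("side",sd)):
    q=c["W"].reshape(-1,3);q=q[np.isfinite(q).all(1)]
    r=np.c_[(q[:,:2]-C)@xp,(q[:,:2]-C)@yp,q[:,2]]
    d=np.c_[r[:,0]+44,r[:,2]-8]
    l=np.c_[d@np.array([np.cos(t),np.sin(t)])-44,r[:,1],d@np.array([-np.sin(t),np.cos(t)])]
    m=(abs(l[:,2]-190)<9)&(abs(l[:,0])<60)&(abs(l[:,1]+50)<40)
    k=m&(abs(l[:,1]+50)<20)
    print(n,m.sum(),"x",np.percentile(l[m][:,0],[1,99]).round(1),"y",np.percentile(l[m][:,1],[1,99]).round(1),"z",np.percentile(l[m][:,2],[5,50,95]).round(1), "slope",np.polyfit(l[k][:,0],l[k][:,2],1).round(3) if k.sum()>50 else 0)
E
```

```text
t 11.425 pos [ 479.1 -142.5  282.1] F [-0.7  0.2  0.7] w 85.10732205242667 lin cm [-0.33, -0.17, 13.08] rot [0.002, 0.001, 0.002]
wrist 8416 x [-46.8  39.8] y [-73.1 -27.4] z [188.  190.8 192.5] slope [3.300e-02 1.906e+02]
scene 761 x [-45.9  41.3] y [-74.6 -28.8] z [182.2 188.8 191.2] slope [-1.50000e-02  1.88905e+02]
side 1474 x [-50.2  36.5] y [-72.1 -25.4] z [184.2 189.7 192.4] slope [4.80000e-02 1.90267e+02]
```

View pics/w6.png

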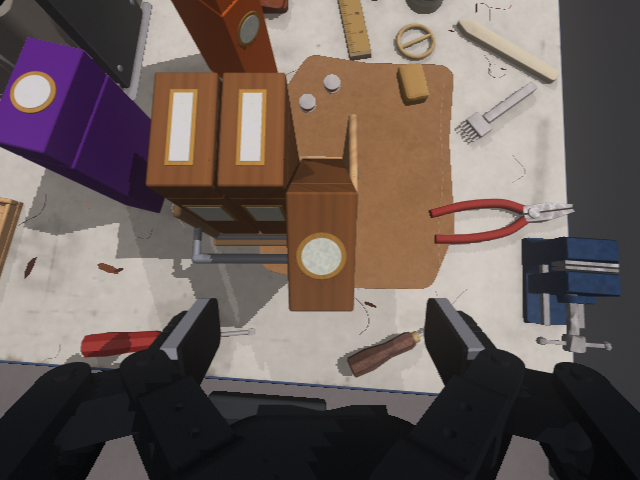

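The wrist view shows the leaning top centred at column 322, between the pads. It fits the 26° model to 1–3 mm. I'll descend along the box axis and grip.

Emit:
apply_moves:
  increments:
    - {"linear":[-0.4,-0.2,4],"delta_rot":[0,0,0],"claw":-1}
    - {"linear":[-0.4,-0.2,7],"delta_rot":[0,0,0],"claw":-1}
    - {"linear":[-0.4,-0.2,9],"delta_rot":[0,0,0],"claw":-1}
    - {"linear":[-0.4,-0.2,11],"delta_rot":[0,0,0],"claw":-1}
    - {"linear":[-0.4,-0.2,12.2],"delta_rot":[0,0,0],"claw":-1}
    - {"linear":[-0.4,-0.2,13],"delta_rot":[0,0,0],"claw":-1}
    - {"linear":[-0.4,-0.2,13],"delta_rot":[0,0,0],"claw":-1}

```text
time_s: 12.45
position: [530.2, -136.9, 161.4]
orientation: [[0.898, 0.072, 0.435], [0.065, -0.997, 0.03], [0.436, 0.002, -0.9]]
ft_force: [-0.2, -0.0, -0.1]
width: 85.5
```

```bash
python3 -c "
from h import *
inc(grip(0),Rt(26))"
```

```text
t 12.45 pos [ 530.2 -136.9  161.4] F [-0.2 -0.  -0.1] w 85.47891315305091 lin cm [0.33, 0.05, -0.02] rot [0.001, 0.003, 0.001]
```

Emit:
apply_moves:
  increments:
    - {"linear":[0,0,0],"delta_rot":[0,0,0],"claw":0.1}
    - {"linear":[0,0,0],"delta_rot":[0,0,0],"claw":0.6}
    - {"linear":[0,0,0],"delta_rot":[0,0,0],"claw":1}
    - {"linear":[0,0,0],"delta_rot":[0,0,0],"claw":1}
    - {"linear":[0,0,0],"delta_rot":[0,0,0],"claw":1}
    - {"linear":[0,0,0],"delta_rot":[0,0,0],"claw":1}
  newtons: 70

```text
time_s: 13.2
position: [530.3, -137.0, 162.1]
orientation: [[0.897, 0.072, 0.436], [0.065, -0.997, 0.029], [0.437, 0.002, -0.899]]
ft_force: [-3.2, 0.7, 5.9]
width: 46.0
```

```bash
python3 - <<'E'
from h import *
p=np.array(get_state()["position"])
for d,t in(((0,0,60),26),((0,0,120),26),((-100,0,130),0)):
    a=np.radians(YAW);inc(p+np.array([d[0]*np.cos(a),d[0]*np.sin(a),d[2]]),Rt(t))
E
```

```text
t 13.2 pos [ 530.3 -137.   162.1] F [-3.2  0.7  5.9] w 45.9767142815895 lin cm [2.62, 0.01, -5.4] rot [0.002, 0.001, 0.001]
t 13.2 pos [ 530.3 -137.   162.1] F [-3.2  0.7  5.9] w 45.9767142815895 lin cm [5.25, 0.03, -10.79] rot [0.002, 0.001, 0.001]
t 13.2 pos [ 530.3 -137.   162.1] F [-3.2  0.7  5.9] w 45.9767142815895 lin cm [-3.31, 0.03, -16.06] rot [0.002, -0.452, 0.001]
```

Emit:
apply_moves:
  increments:
    - {"linear":[0.4,0,-0.9],"delta_rot":[0,0,0],"claw":1}
    - {"linear":[0.9,0,-1.8],"delta_rot":[0,0,0],"claw":1}
    - {"linear":[1.3,0,-2.7],"delta_rot":[0,0,0],"claw":1}
    - {"linear":[1.7,0,-3.6],"delta_rot":[0,0,0],"claw":1}
    - {"linear":[2.2,0,-4.5],"delta_rot":[0,0,0],"claw":1}
    - {"linear":[2.6,0,-5.4],"delta_rot":[0,0,0],"claw":1}
    - {"linear":[3.1,0,-6.3],"delta_rot":[0,0,0],"claw":1}
    - {"linear":[3.5,0,-7.2],"delta_rot":[0,0,0],"claw":1}
    - {"linear":[4,0,-8.1],"delta_rot":[0,0,0],"claw":1}
    - {"linear":[4.4,0,-9],"delta_rot":[0,0,0],"claw":1}
    - {"linear":[4.8,0,-9.9],"delta_rot":[0,0,0],"claw":1}
    - {"linear":[5.2,0,-10.8],"delta_rot":[0,0,0],"claw":1}

```text
time_s: 14.7
position: [529.6, -136.7, 281.9]
orientation: [[0.897, 0.072, 0.435], [0.065, -0.997, 0.03], [0.436, 0.002, -0.9]]
ft_force: [0.4, 0.1, -4.0]
width: 46.4
```

```bash
python3 - <<'E'
from h import *
p=np.array(get_state()["position"]);a=np.radians(YAW)
inc(p+np.array([-70*np.cos(a),-70*np.sin(a),15]),Rt(0))
b=cap("side")["frame"][100:340,260:560,::-1];cv2.imwrite("pics/s7.png",b)
E
```

```text
t 14.7 pos [ 529.6 -136.7  281.9] F [ 0.4  0.1 -4. ] w 46.391374452260976 lin cm [-5.64, 0.0, -4.4] rot [0.002, -0.451, 0.001]
```

View pics/s7.png

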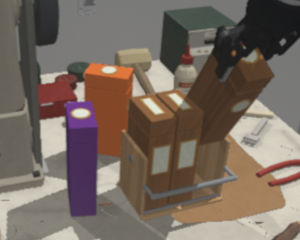

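The box is lifted clear (235,90 in the crop) and the two neighbours still stand in the rack. Now I draw it forward and turn it upright.

Emit:
apply_moves:
  increments:
    - {"linear":[-0.7,0,-0.6],"delta_rot":[0,-0.03,0],"claw":1}
    - {"linear":[-1.4,0,-1.1],"delta_rot":[0,-0.09,0],"claw":1}
    - {"linear":[-2.1,0,-1.6],"delta_rot":[0,-0.15,0],"claw":1}
    - {"linear":[-2.8,0,-2.2],"delta_rot":[0,-0.21,0],"claw":1}
    - {"linear":[-3.5,0,-2.8],"delta_rot":[0,-0.27,0],"claw":1}
    - {"linear":[-4.2,0,-3.3],"delta_rot":[0,-0.33,0],"claw":1}
    - {"linear":[-4.9,0,-3.9],"delta_rot":[0,-0.39,0],"claw":1}
    - {"linear":[-5.6,0,-4.4],"delta_rot":[0,-0.45,0],"claw":1}
    - {"linear":[-5.6,0,-4.4],"delta_rot":[0,-0.45,0],"claw":1}
    - {"linear":[-5.6,0,-4.4],"delta_rot":[0,-0.45,0],"claw":1}

```text
time_s: 16.0
position: [460.5, -141.7, 296.4]
orientation: [[0.997, 0.072, 0.003], [0.072, -0.997, -0.002], [0.003, 0.002, -1.0]]
ft_force: [0.5, -0.9, -3.8]
width: 46.7
```

```bash
python3 - <<'E'
from h import *
T=np.array([512.5,322.0])
inc([T[0],T[1],290],Rt(0))
c=cap("side");q=c["W"].reshape(-1,3);q=q[np.isfinite(q).all(1)]
p=np.array(get_state()["position"])
R=Rt(0);l=(q-p)@R   # tool coords: x',-y',down
m=(abs(l[:,1])<16)&(l[:,0]<-20)&(l[:,0]>-90)&(l[:,2]>25)&(l[:,2]<140)
pf=np.polyfit(l[m][:,2],l[m][:,0],1);k=abs(np.polyval(pf,l[m][:,2])-l[m][:,0])<5;pf=np.polyfit(l[m][k,2],l[m][k,0],1)
print("front face lean deg",np.degrees(np.arctan(pf[0])),"x at",np.polyval(pf,[30,140]),k.sum(),m.sum())
m2=(abs(l[:,1])<16)&(l[:,0]<-20)&(l[:,0]>-70);print("bottom l z", np.percentile(l[m2&(l[:,2]<170)][:,2],99))
E
```

```text
t 16.0 pos [ 460.5 -141.7  296.4] F [ 0.5 -0.9 -3.8] w 46.670406854948226 lin cm [8.5, -45.89, 0.58] rot [0.002, -0.003, 0.0]
front face lean deg 3.4866094729215966 x at [-42.40248261 -35.70039816] 1140 1140
bottom l z 148.8139426703672
```

Emit:
apply_moves:
  increments:
    - {"linear":[0.3,-2,0],"delta_rot":[0,0,0],"claw":1}
    - {"linear":[1,-6,0],"delta_rot":[0,-0.01,0],"claw":1}
    - {"linear":[1.8,-11,0],"delta_rot":[0,-0.02,0],"claw":1}
    - {"linear":[2.6,-16,0],"delta_rot":[0,-0.03,0],"claw":1}
    - {"linear":[3.6,-21,0],"delta_rot":[0,-0.04,0],"claw":1}
    - {"linear":[4.6,-26,0],"delta_rot":[0,-0.04,0],"claw":1}
    - {"linear":[5.6,-31,0],"delta_rot":[0,-0.04,0],"claw":1}
    - {"linear":[6.6,-36,0],"delta_rot":[0,-0.04,0],"claw":1}
    - {"linear":[7.5,-41,0],"delta_rot":[0,-0.04,0],"claw":1}
    - {"linear":[8.2,-44.5,0],"delta_rot":[0,-0.04,0],"claw":1}
    - {"linear":[8.2,-45.9,0],"delta_rot":[0,-0.04,0],"claw":1}
    - {"linear":[8.2,-45.9,0],"delta_rot":[0,-0.04,0],"claw":1}

```text
time_s: 17.55
position: [508.7, 322.2, 295.4]
orientation: [[0.997, 0.073, -0.039], [0.073, -0.997, -0.005], [-0.039, 0.002, -0.999]]
ft_force: [-0.2, 0.1, -2.9]
width: 46.3
```

```bash
cat > chk.py <<'E'
from h import *
import sys
T=np.array([512.5,322.0])
inc([T[0],T[1],290],Rt(0))
p=np.array(get_state()["position"])
a,b=cap("side"),cap("scene")
for n,c in(("side",a),("scene",b)):
    q=c["W"].reshape(-1,3);q=q[np.isfinite(q).all(1)]
    l=(q-p)@Rt(0); l[:,1]*=-1
    print(n)
    z0=p[2]-0
    for lo,hi in((25,60),(60,95),(95,130),(130,160)):
        m=(l[:,2]>lo)&(l[:,2]<hi)&(abs(l[:,0])<75)&(abs(l[:,1])<60)
        if m.sum()>40: print((lo,hi),m.sum(),"x",np.percentile(l[m][:,0],[2,98]).round(1),"y",np.percentile(l[m][:,1],[2,98]).round(1))
    m=(abs(l[:,0])<30)&(abs(l[:,1])<60)&(l[:,2]>100)&(l[:,2]<z0-30)
    if m.sum(): print("lowest",np.percentile(l[m][:,2],99).round(1))
cv2.imwrite("pics/"+sys.argv[1],np.hstack([a["frame"][140:440,120:420],b["frame"][120:420,200:500]])[:,:,::-1])
E
python3 chk.py s8.png
```

```text
t 17.55 pos [508.7 322.2 295.4] F [-0.2  0.1 -2.9] w 46.32603269509966 lin cm [0.4, 0.05, 0.53] rot [0.002, 0.039, 0.001]
side
(25, 60) 848 x [-46.  -40.9] y [-21.7  23.3]
(60, 95) 788 x [-44.5 -40.7] y [-21.8  23.1]
(95, 130) 724 x [-44.3 -40.1] y [-22.1  22.7]
(130, 160) 438 x [-44.2 -40.1] y [-22.1  22.7]
scene
(25, 60) 783 x [-38.4  48. ] y [-27.5  16.8]
(60, 95) 746 x [-36.4  48.4] y [-27.8  16.7]
(95, 130) 708 x [-38.   48.9] y [-28.2  16.2]
(130, 160) 420 x [-36.9  48.8] y [-28.1  15. ]
lowest 152.5
```

View pics/s8.png

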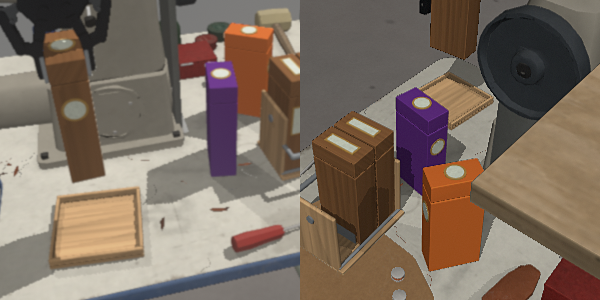

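The box hangs upright over the tray, with the tray centre at (97,228) in the left half. Its measured centre is within about 3 mm of the tray's. Lowering.

Emit:
apply_moves:
  increments:
    - {"linear":[0,0,2],"delta_rot":[0,0,0],"claw":1}
    - {"linear":[0,0,5],"delta_rot":[0,0,0],"claw":1}
    - {"linear":[-0.2,0,8],"delta_rot":[0,0,0],"claw":1}
    - {"linear":[-0.3,0,10],"delta_rot":[0,0,0],"claw":1}
    - {"linear":[-0.3,0,11.5],"delta_rot":[0,0,0],"claw":1}
    - {"linear":[-0.4,0,12.4],"delta_rot":[0,0,0],"claw":1}
    - {"linear":[-0.4,0,13],"delta_rot":[0,0,0],"claw":1}
    - {"linear":[-0.4,0,13.2],"delta_rot":[0,0,0],"claw":1}
    - {"linear":[-0.4,0,13.2],"delta_rot":[0,0,0],"claw":1}
    - {"linear":[-0.4,0,13.2],"delta_rot":[0,0,0],"claw":1}

```text
time_s: 18.9
position: [500.3, 321.3, 164.4]
orientation: [[0.997, 0.072, -0.038], [0.072, -0.997, -0.004], [-0.038, 0.002, -0.999]]
ft_force: [-0.2, 0.3, -3.7]
width: 46.1
```

Emit:
apply_moves:
  increments:
    - {"linear":[0.4,0,0],"delta_rot":[0,0,0],"claw":1}
    - {"linear":[0.8,0,0],"delta_rot":[0,0,0],"claw":1}
    - {"linear":[0.8,0,0.15],"delta_rot":[0,0,0],"claw":1}
    - {"linear":[0.8,0,0.3],"delta_rot":[0,0,0],"claw":1}
    - {"linear":[0.8,0,0.4],"delta_rot":[0,0,0],"claw":1}
    - {"linear":[0.8,0,0.4],"delta_rot":[0,0,0],"claw":1}

```text
time_s: 19.65
position: [507.7, 321.6, 159.5]
orientation: [[0.997, 0.072, -0.039], [0.072, -0.997, -0.005], [-0.039, 0.002, -0.999]]
ft_force: [-0.5, 0.0, -4.0]
width: 46.2
```

Emit:
apply_moves:
  increments:
    - {"linear":[0,0,0.1],"delta_rot":[0,0,0],"claw":1}
    - {"linear":[0,0,0.2],"delta_rot":[0,0,0],"claw":1}
    - {"linear":[0,0,0.2],"delta_rot":[0,0,0],"claw":1}

```text
time_s: 20.02
position: [508.4, 321.7, 159.1]
orientation: [[0.997, 0.071, -0.037], [0.071, -0.997, -0.004], [-0.037, 0.002, -0.999]]
ft_force: [-0.3, -2.7, 6.8]
width: 46.2
```

The wrist force rose by about 11 N, so the box is on the tray floor. I'll release and rise.

Emit:
apply_moves:
  increments:
    - {"linear":[0,0,0.1],"delta_rot":[0,0,0],"claw":0.1}
    - {"linear":[0,0,0.1],"delta_rot":[0,0,0],"claw":-0.3}
    - {"linear":[0,0,0.1],"delta_rot":[0,0,0],"claw":-1}
    - {"linear":[0,0,0.1],"delta_rot":[0,0,0],"claw":-1}
    - {"linear":[0,0,0.1],"delta_rot":[0,0,0],"claw":-1}
    - {"linear":[0,0,0.1],"delta_rot":[0,0,0],"claw":-1}
    - {"linear":[0,0,-1],"delta_rot":[0,0,0],"claw":-1}
    - {"linear":[0,0,-3],"delta_rot":[0,0,0],"claw":-1}
    - {"linear":[0,0,-6],"delta_rot":[0,0,0],"claw":-1}
    - {"linear":[0,0,-11],"delta_rot":[0,0,0],"claw":-1}
    - {"linear":[0,0,-14],"delta_rot":[0,0,0],"claw":-1}
    - {"linear":[0,0,-14],"delta_rot":[0,0,0],"claw":-1}

```text
time_s: 21.52
position: [514.4, 323.4, 301.3]
orientation: [[0.997, 0.072, -0.033], [0.072, -0.997, -0.001], [-0.033, -0.001, -0.999]]
ft_force: [-0.7, -0.2, -0.5]
width: 85.7
```

```bash
python3 - <<'E'
from h import *
s=get_state();print(s["time_s"],np.round(s["position"],1),np.round(s["ft_force"],1),s["width"])
a,b=cap("side"),cap("scene")
for n,c in(("side",a),("scene",b)):
    q=c["W"].reshape(-1,3);q=q[np.isfinite(q).all(1)]
    for nm,xy,z0 in(("box",(512,322),196),("row",(602,-57),198)):
        m=(abs(q[:,2]-z0)<7)&(np.hypot(q[:,0]-xy[0],q[:,1]-xy[1])<85)
        if m.sum()>30:
            r=cv2.minAreaRect(q[m][:,:2].astype(np.float32));A=np.c_[q[m][:,:2]-xy,np.ones(m.sum())];g=np.linalg.lstsq(A,q[m][:,2],rcond=None)[0]
            print(n,nm,m.sum(),np.round(r[0],1),np.round(r[1],1),round(r[2],1),"z",np.median(q[m][:,2]).round(1),"slope deg",np.degrees(g[:2]).round(1))
cv2.imwrite("pics/s9.png",np.hstack([a["frame"][140:440,120:520],b["frame"][120:420,160:500]])[:,:,::-1])
E
```

```text
21.525 [514.4 323.4 301.3] [-0.7 -0.2 -0.5] 85.6554842781474
side box 1348 [509.2 322.2] [90.7 46.9] 4.1 z 195.4 slope deg [0.9 0. ]
side row 1651 [598.2 -56.5] [91.3 99.3] 4.5 z 197.3 slope deg [ 0.9 -0.3]
scene box 603 [512.2 319.8] [91.8 50.3] 5.4 z 195.4 slope deg [-0.6  2.2]
scene row 2474 [602.5 -57.6] [90.4 99.9] 3.3 z 197.6 slope deg [-0.6  0.4]
```

View pics/s9.png

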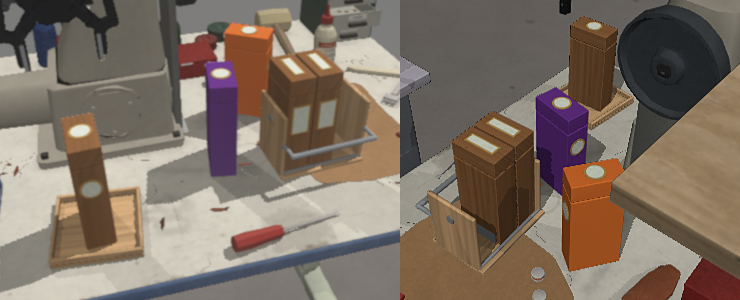

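The box stands upright in the tray (92,190 on the left, 592,65 on the right), with the gripper clear above it. The two neighbours stand in the rack, so I'm handing in.

```bash
python3 -c "
from plant import *
print(finish_job())"
```

```text
the job is handed in; nothing more can be done
None
```

The round-label box now stands upright and released in the tray, and I handed the job in at about 21.6 s; no verdict was reported.

- **First tip failed:** I stopped that pull at roughly 17° (estimated from the finger position), so the box fell back upright into its slot. The neighbours did not move.
- **Second tip:** I pulled about 30 mm further and the box leaned on the rail, measured at about 26–27°. I then gripped it by its sides at 70 N, lifted it 120 mm, drew it forward while turning it upright, and lowered it until it touched the tray floor.
- **Final position:** the box's centre is within about 3–4 mm of the tray's centre by both cameras. Its top is at 195.4 mm (196 expected), which fits it standing on the tray floor.
- **Final tilt:** 1° or less by the side camera. The scene camera showed a slope of about 2°, from sparse depth points; the limit is 6°.
- **Neighbours:** each camera shows the pair within about 2 mm of where the row model puts them, with their tops level. The two cameras differ from each other by about 4 mm.
- **Gripper:** open, well above the box, with wrist force near zero.

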